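# Function-test a padlock on its stand

### The job

Function-test the brass-coloured padlock: turn its sprung key clockwise right to the stop so that the shackle springs up, then let the key go so that it returns home by itself. Then press the shackle straight down until the pawl inside clicks and it stays locked when you take the hand away; press firmly but do not ram it. Leave the red padlock alone and do not push the other things on the table about.

Things in the scene. Friction and masses are not known exactly. Their poses are not given: they have to be found in the camera images.
- brass_lock: Brass-coloured padlock in a test stand fixed to the table. Origin: underside centre of the dark 170 x 116 x 12 mm base plate; z up, -x is the front with the key. Padlock body 50 (x) x 100 (y) x 80 mm, centred at x +30, top at z 92 mm. Key nose in front: round steel face centred at x -35, z 85 mm, its normal 22 degrees from vertical, leaning to the front.
- brass_key_grip (a point): Centre of the brass lock's key grip, on its axis: a black bar 62 mm long (point x, up the slope at home), 12 thick (point y), 30 high (point z = key axis, outward and up, 22 degrees from vertical to the lock's front). 35 mm above the nose face, half-way up the bar; 20 mm clear under the bar round a 12 mm stem. Turns with the key.
- brass_key (a joint): Turn of the brass lock's T-key, rad: 0 home, grows clockwise seen facing the key (about MINUS z of its grip point) to a rigid stop at 1.25. A spring drives it home: 0.10 N m at home, about 0.28 N m near the stop with the pawl's part. From 0.95 to 1.1 on, the pawl lets the shackle spring up.
- brass_shackle_top (a point): Middle of the top surface of the brass lock's steel shackle: straight 40 mm crown bar, 12 mm round, along the point's y; shackle 76 mm wide. 58 mm above the padlock body's top when locked, 83 mm when open; x +30 mm from the lock's origin. Moves with the shackle. Press straight down here; over 60 N would damage it.
- brass_shackle (a joint): Vertical slide of the brass lock's shackle, m: 0 locked, 0.025 sprung up (open), -0.003 rigid bottom. Its spring pushes up 4.5 N open, 8 N locked. Coming down it meets the hidden pawl at about 0.012 and takes 11 N (slowly) to 20 N (faster) until that snaps over at about 0, so a lighter press stops too early. Below 0 it has clicked and holds by itself.
- red_lock: Red padlock in a test stand fixed to the table. Origin: underside centre of the dark 170 x 116 x 12 mm base plate; z up, -x is the front with the key. Padlock body 50 (x) x 100 (y) x 80 mm, centred at x +30, top at z 92 mm. Key nose in front: round steel face centred at x -35, z 85 mm, its normal 22 degrees from vertical, leaning to the front. Not to be touched.
- red_key (a joint): As brass_key, for the red lock; must stay at 0.
- red_shackle (a joint): As brass_shackle, for the red lock; must stay at 0.
- bracket_a: Loose steel bracket, bystander: 60 mm square plate 4 mm thick with an upright 16 mm post, 56 mm high in all. Origin: centre of its underside, z up.
- bracket_b: Loose steel bracket, bystander: 60 mm square plate 4 mm thick with an upright 16 mm post, 56 mm high in all. Origin: centre of its underside, z up.
- bracket_c: Loose steel bracket, bystander: 60 mm square plate 4 mm thick with an upright 16 mm post, 56 mm high in all. Origin: centre of its underside, z up.
- thermos: Loose pink flask, bystander: 66 mm diameter, 200 mm high, origin at the centre of its underside.
- glue_jar: Loose yellow jar with a red cap, bystander: 72 mm diameter, 85 mm high, origin at the centre of its underside.
- tape_roll: Loose white tape roll lying flat, bystander: 90 mm diameter, 50 mm high, origin at the centre of its underside.
- driver: Loose screwdriver with a red handle lying on the table, bystander: 200 mm long along its x, 26 mm thick; origin under its middle.
There are look-alikes about, which are no part of the job. What is shaped like the brass_lock but blue is not meant.

How it is judged (in metres and radians):
On the way, in this order (a step that is already met when the one before it is completed fails the run):
1. the brass lock's key is at its stop and its shackle has sprung up (value of joint brass_key above 1.18 rad and value of joint brass_shackle above 0.02 m), for 0.1 s.
2. the key has been let go and is home, the shackle still up (value of joint brass_key below 0.1 rad and value of joint brass_shackle above 0.02 m and contact force between the fingers and brass_lock below 0.5 N), for 0.1 s.
At the end, for the whole second after the job is handed in: The brass lock's shackle stays locked by itself (within 2 mm of its locked height), both keys are home (within 0.1 rad) and the red lock is still locked (value of joint brass_shackle below 0.002 m and value of joint each of brass_key, red_key below 0.1 rad and value of joint red_shackle below 0.003 m); the robot touches nothing.
It fails at once if the red lock's key or shackle is moved (key over 0.2 rad, shackle over 10 mm) (value of joint red_key above 0.2 rad or value of joint red_shackle above 0.01 m).
It fails at once if the brass lock's shackle is pushed with more than 60 N (contact force between any of the fingers, the arm and brass_shackle above 60 N).
It fails at once if another thing on the table is pushed more than 30 mm (distance of any of bracket_a, bracket_b, bracket_c, thermos, glue_jar, tape_roll, driver from where it was at the start of the episode above 0.03 m).
It also fails if it takes over 54 s, if anything falls off the work surface, if the arm or the gripper's body presses on something with over 40 N, if the wrist force passes 120 N, or if a joint passes its speed limit or range.

### The arm

A 6-joint arm with a two-finger parallel gripper is mounted at the origin on the work surface. World frame = base frame: x ahead of the robot, y to its left, z up, the work surface at z = 0. Lengths are in m, angles in degrees, forces in N, time in s.
With the tool pointing down it reaches from about 0.3 to 0.75 m from the base axis. Payload 8.5 kg.
Tool frame: the origin (TCP) lies midway between the tips of the shut fingers; the grasp point (between the pads) lies 19 mm behind it (env.grip_depth is the distance from the TCP to the grasp point, in m); x points along the fingers, y is the direction in which the jaws open and shut, and the axes are right-handed (so a half turn about x gives the same grasp; the last joint's range is limited). The gripper opens to 85 mm and grips with 20 to 120 N. Pads are 22 mm wide; open, the fingers measure 114 mm over their backs; the gripper's body (76 mm by 85 mm) begins 54 mm behind the grasp point. The pads swing forward as they close: fully open they stand 13 mm farther back than shut.
Start: joints at [-85.674, 21.807, 74.336, -0, 83.858, -12.336], TCP at [0.158, -0.527, 0.231] pointing down, gripper open.
Joint ranges: [-178.18, 178.18], [-50.72, 133.34], [12.68, 142.11], [-81.47, 261.47], [9.98, 163.14], [-165.26, 165.26]. Speed limits (degrees/s): [136.94, 136.94, 180, 180, 180, 180].

### API

Orientations are given as a 3x3 rotation matrix whose columns are the frame's x, y, z axes.
In Python, from rig import env gives the robot as it stands.
- The arm moves only by the tool play_rows, never from a script. Its arguments are lists of equal length, an entry for each row: "travel": the shift along the world's x, y, z in cm, a list of three; "rotation": the turn, a rotation vector about the world's x, y, z in rad, a list of three; "claw": the finger opening in cm, from 0 to 8.54. A call has 1 to 12 rows; each row shifts and turns the pose as measured when the row begins; what a row does not reach is not made up. A row lasts 1/12 s, in which the tool goes at most 41.7 mm and 7.16 degrees, less where a joint would pass 70% of its speed; a pose out of reach is approached as far as the arm can. A call is refused whole if a number of a shift passes 4.17 or a number of a turn 0.125, either way. A call with a gripper value outside its range is refused whole. The fingers move at their own pace and stop on an object; "squeeze" is the grip in N (left out, the last holds). Time passes only in rows, so rows that do not move let the fingers close. It gives the time, the measured TCP pose, the force and the opening at its end, in the units of the state.
- env.observe(): the state, without advancing time (a new reading comes with each control period).
- env.get_image(name): name is "scene" or "top"; returns the picture (384x512x3 uint8, red, green, blue); there is no depth.
- env.camera_info(name): a dict with "vertical_fov" (degrees; the focal length in pixels is half the picture's height over the tangent of half this angle, whatever the lens; pixels are square), "cx", "cy" (the principal point, pixels), "D" ([k1, k2, p1, p2, k3] as OpenCV has them; the pictures are not rectified), "eye" and "rotation" of the camera in the world. Camera axes: x right, y down, z forward; pixel columns grow to the right and rows downward; lengths in m; the calibration is good to about 2 mm. A picture is of the moment at which its call begins. camera_info takes no time and is no camera call.
- env.close_job(): hands the job in, once; it reports no verdict.
The state is a dict: "time_s": time; "q": joint angles; "qvel": joint speeds; "joint_efforts": joint torques, N m; "position": TCP position; "tool_rot": TCP orientation; "ft_force": force on the tool from outside, world axes, zero at the start; "wrist_torque": the same for the moment, N m; "grip_width": finger opening in m.
Only numpy, scipy, OpenCV 4.12 (cv2) and the standard library are available. Lean on these libraries where they do the work, as an engineer would, in place of code of your own. Each camera call takes 0.05 s, during which the arm holds its last target.

## Working session

There is one attempt and no reset: what is moved stays moved. The work goes in short steps, Python scripts to look and compute and a tool call to move; the robot and the scene stay as the last step left them, time stands still between calls to the robot, and variables do not carry over. Pictures are saved under pics/ and viewed, and the job is handed in when it is done.

Besides the shell and the picture viewer there is one more tool, called after "Request:" in YAML: its name, and indented under it one key for each argument. play_rows: Moves the arm, as the interface text tells. Its arguments: {"type":"object","properties":{"travel":{"type":"array","items":{"type":"array","items":{"type":"number"}}},"rotation":{"type":"array","items":{"type":"array","items":{"type":"number"}}},"claw":{"type":"array","items":{"type":"number"}},"squeeze":{"type":"number"}},"required":["travel","rotation","claw"]}

```bash
ls; mkdir -p pics; python3 - <<'E'
from rig import env
import cv2
for n in ("scene","top"):
    im=env.get_image(n); cv2.imwrite(f"pics/{n}0.png",im[:,:,::-1]); print(n,env.camera_info(n))
s=env.observe(); print(s)
E
```

```text
pics
scene {'vertical_fov': 49.543275584800384, 'cx': 250.98571613340457, 'cy': 196.45114502925085, 'D': array([0.0299031, 0.       , 0.       , 0.       , 0.       ]), 'eye': array([0.93689007, 0.7332002 , 1.16701532]), 'rotation': array([[-0.86474752,  0.37889914, -0.32961671],
       [ 0.50211217,  0.66504668, -0.55280764],
       [ 0.00975216, -0.6435436 , -0.76534733]])}
top {'vertical_fov': 51.849104645989826, 'cx': 256.56343702851746, 'cy': 193.1990176294063, 'D': array([-0.09318094,  0.        ,  0.        ,  0.        ,  0.        ]), 'eye': array([ 0.3850218 , -0.02869243,  1.60339178]), 'rotation': array([[-0.01191006, -0.99657965,  0.08177495],
       [-0.99985669,  0.01285328,  0.01101762],
       [-0.01203101, -0.08163201, -0.99658992]])}
{'time_s': 0.1, 'q': array([-8.56753217e+01,  2.18374899e+01,  7.43779024e+01, -3.07567640e-04,
        8.38576126e+01, -1.23369205e+01]), 'qvel': array([-0.01404507, -0.08579733, -0.08772067, -0.07593937,  0.00392133,
        0.04559474]), 'joint_efforts': array([ 3.77565229e-03, -4.49215937e+01, -2.31657672e+01, -1.40704065e-04,
        3.58655961e-03,  1.19081950e-06]), 'position': array([ 0.15766179, -0.52665688,  0.23078491]), 'tool_rot': array([[-1.01405386e-04,  2.86718987e-01, -9.58014724e-01],
       [ 1.27014538e-03, -9.58013920e-01, -2.86718881e-01],
       [-9.99999188e-01, -1.24589282e-03, -2.67027027e-04]]), 'ft_force': array([ 0.51364307, -0.72914652, -0.35906686]), 'wrist_torque': array([ 0.00105583,  0.00510883, -0.0037848 ]), 'grip_width': 0.08546800180934086}
```

View pics/scene0.png

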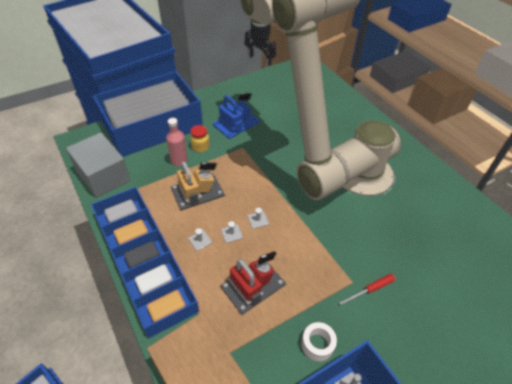

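View pics/top0.png

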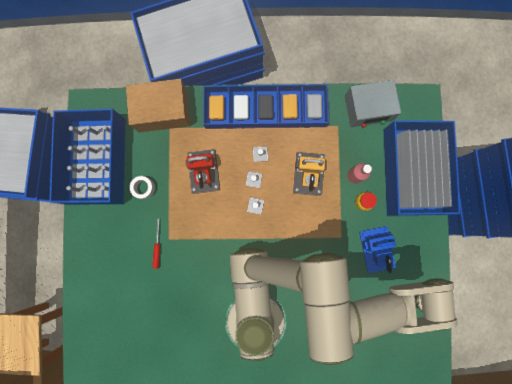

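Scene: the brass lock is at about (198,185) and the red one at (252,283). In the top view, brass is at (311,173), red at (203,172), the thermos at (361,172) and the jar at (367,200). Next I'll zoom in on the brass lock.

```bash
cat > h.py <<'E'
import numpy as np, cv2
from rig import env
def cam(n):
    c=env.camera_info(n); f=192/np.tan(np.radians(c['vertical_fov']/2))
    K=np.array([[f,0,c['cx']],[0,f,c['cy']],[0,0,1]]); return K,np.array(c['D']),np.array(c['eye']),np.array(c['rotation'])
def ray(n,uv):
    K,D,e,R=cam(n); p=cv2.undistortPoints(np.array(uv,float).reshape(-1,1,2),K,D).reshape(-1,2)
    d=np.c_[p,np.ones(len(p))]@R.T; return e,d/np.linalg.norm(d,axis=1)[:,None]
def plane(n,uv,z):
    e,d=ray(n,uv); return e+d*((z-e[2])/d[:,2])[:,None]
def proj(n,P):
    K,D,e,R=cam(n); P=np.atleast_2d(P); 
    return cv2.projectPoints(P.reshape(-1,1,3),cv2.Rodrigues(R.T)[0],-R.T@e,K,D)[0].reshape(-1,2)
def tri(a,b):
    e1,d1=ray('scene',a);e2,d2=ray('top',b);d1=d1[0];d2=d2[0]
    A=np.c_[d1,-d2]; t=np.linalg.lstsq(A,e2-e1,rcond=None)[0]
    p,q=e1+t[0]*d1,e2+t[1]*d2; return (p+q)/2,np.linalg.norm(p-q)
def crop(n,x,y,w,h,s,name):
    im=env.get_image(n)[y:y+h,x:x+w,::-1]; cv2.imwrite('pics/'+name,cv2.resize(im,None,fx=s,fy=s,interpolation=cv2.INTER_CUBIC))
E
python3 - <<'E'
from h import *
crop('scene',160,145,75,70,8,'s1.png'); crop('top',285,145,52,56,10,'t1.png')
E
```

```text
(no output)
```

View pics/s1.png

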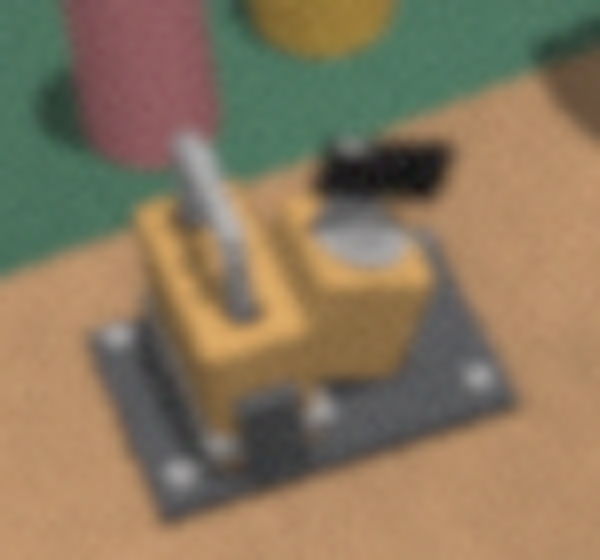

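View pics/t1.png

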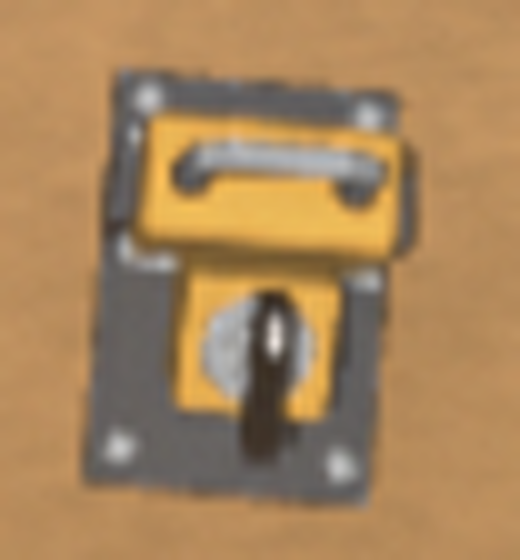

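Top crop: the plate corners are at about (115,72), (398,95), (85,485) and (367,503), with screws at (150,97), (368,117), (120,447) and (341,467). The key bar runs from (273,300) to (260,455), and the crown bar is at about (200..375,155). Now I'll compute the pose.

```bash
python3 - <<'E'
from h import *
np.set_printoptions(precision=4,suppress=True)
f=lambda L,x0,y0,s:[((u+.5)/s-.5+x0,(v+.5)/s-.5+y0) for u,v in L]
t=f([(150,97),(368,117),(120,447),(341,467)],285,145,10)
c=f([(115,72),(398,95),(85,485),(367,503)],285,145,10)
for L in (t,c):
    P=plane('top',L,.012 if L is c else .014); print(P,P.mean(0)); 
    xa=(P[0]+P[1]-P[2]-P[3])/2; ya=(P[0]+P[2]-P[1]-P[3])/2; print(np.linalg.norm(xa),np.linalg.norm(ya),np.degrees(np.arctan2(xa[1],xa[0])),np.degrees(np.arctan2(-ya[0],ya[1])))
s=f([(118,335),(180,475),(480,378)],160,145,8); P=plane('scene',s,.014); print('scene screws',P)
# far-left, near-left, right front
cs=f([(92,335),(170,520),(520,400)],160,145,8); P=plane('scene',cs,.012);print(P,(P[0]*0+ (P[2]+P[0])/2))
E
```

```text
[[ 0.6724 -0.1881  0.014 ]
 [ 0.6631 -0.2769  0.014 ]
 [ 0.5294 -0.1729  0.014 ]
 [ 0.5201 -0.2621  0.014 ]] [ 0.5962 -0.225   0.014 ]
0.14377368081192565 0.08949314606663233 -5.998432889355018 -5.945366553560335
[[ 0.6832 -0.1743  0.012 ]
 [ 0.6724 -0.2898  0.012 ]
 [ 0.5143 -0.1586  0.012 ]
 [ 0.5055 -0.2726  0.012 ]] [ 0.5939 -0.2238  0.012 ]
0.1686939909664618 0.11516869128120878 -5.588902372097576 -4.8864055446695325
scene screws [[ 0.6615 -0.2811  0.014 ]
 [ 0.6708 -0.1909  0.014 ]
 [ 0.5289 -0.1756  0.014 ]]
[[ 0.6714 -0.2887  0.012 ]
 [ 0.6846 -0.1713  0.012 ]
 [ 0.5185 -0.1564  0.012 ]] [ 0.5949 -0.2226  0.012 ]
```

```bash
cat >> h.py <<'E'
O=np.array([.5953,-.2262,0]); YAW=np.radians(-5.9)
RL=cv2.Rodrigues(np.array([0,0,YAW]))[0]
def W(*p): return O+RL@np.array(p,float)
a=np.radians(22)
N=np.array([-np.sin(a),0,np.cos(a)]); U=np.array([np.cos(a),0,np.sin(a)])
G=np.array([-.035,0,.085])+.035*N
E
python3 - <<'E'
from h import *
np.set_printoptions(precision=4,suppress=True)
pts=dict(crownL=(.03,.02,.150),crownR=(.03,-.02,.150))
Pt=[W(.03,.02,.150),W(.03,-.02,.150)]+[W(*(G+s*.031*U+.015*N)) for s in(1,-1)]+[W(*(G+s*.031*U+t*.006*np.array([0,1,0])-.015*N)) for s in(1,-1) for t in (1,-1)]+[W(.005,.05,.092),W(.005,-.05,.092),W(.055,.05,.092),W(.055,-.05,.092)]+[W(sx*.085,sy*.058,.012) for sx in(1,-1) for sy in(1,-1)]
for n,x,y,w,h,s in(('scene',160,145,75,70,8),('top',285,145,52,56,10)):
    im=cv2.imread('pics/%s0.png'%n)[y:y+h,x:x+w]; im=cv2.resize(im,None,fx=s,fy=s,interpolation=cv2.INTER_CUBIC)
    for p in proj(n,np.array(Pt)): cv2.circle(im,tuple(int(q) for q in ((p-[x,y]+.5)*s-.5)),4,(255,0,255),1)
    cv2.imwrite('pics/ov_%s.png'%n,im)
print('grip',W(*G),'top',W(.03,0,.150), 'red?')
E
```

```text
grip [ 0.5474 -0.2213  0.1175] top [ 0.6251 -0.2293  0.15  ] red?
```

View pics/ov_scene.png

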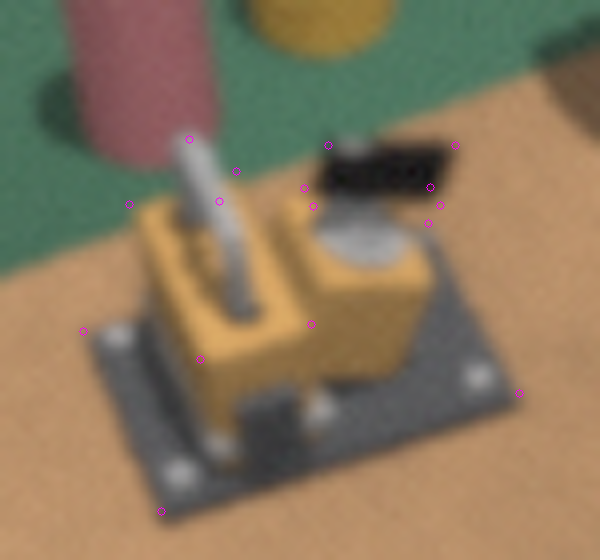

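View pics/ov_top.png

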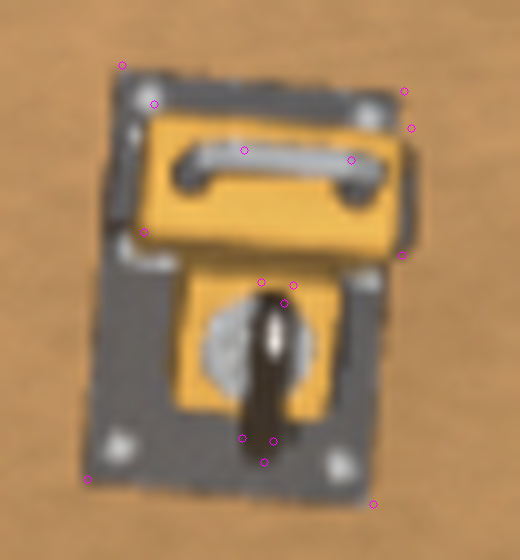

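Predicted points and image agree within about 1 px, with a small consistent shift of about 2 mm toward -x/+y (the corner estimate). I'll use that and plan the approach.

```bash
sed -i 's/^O=.*/O=np.array([.5943,-.2243,0]); YAW=np.radians(-5.7)/' h.py; cat >> h.py <<'E'
np.set_printoptions(precision=4,suppress=True)
from scipy.spatial.transform import Rotation as Ro
NW=RL@N
Y=RL@np.array([0,1.,0]); RT=np.c_[-NW,Y,np.cross(-NW,Y)]
GW=W(*G)
def go(P,R=RT):
    s=env.observe(); print('dpos cm',100*(P-s['position']),'rotvec',Ro.from_matrix(R@s['tool_rot'].T).as_rotvec(),'t',s['time_s'],'q',s['q'],'F',s['ft_force'],'w',s['grip_width'])
E
python3 - <<'E'
from h import *
go(GW+.08*NW); print(GW,NW,RT)
s=env.observe(); Rz=np.array([[np.cos(YAW),-np.sin(YAW),0],[np.sin(YAW),np.cos(YAW),0],[0,0,1]])
print(plane('top',[(361,172),(367,200),(378,250)],.1))
E
```

```text
dpos cm [35.8925 31.018  -3.9328] rotvec [-0.5338 -0.0525  2.706 ] t 0.2 q [-85.673   21.8286  74.3634  -0.0021  83.86   -12.339 ] F [-0.0074  0.2195 -0.814 ] w 0.08514281098719917
[ 0.5464 -0.2195  0.1175] [-0.3728  0.0372  0.9272] [[ 0.3728  0.0993  0.9226]
 [-0.0372  0.9951 -0.0921]
 [-0.9272  0.      0.3746]]
[[ 0.5851 -0.4152  0.1   ]
 [ 0.4768 -0.4347  0.1   ]
 [ 0.2858 -0.4712  0.1   ]]
```

Request:
play_rows:
  travel:
    - [0, 0, 3]
    - [0, 0, 3]
    - [0, 0, 3]
    - [1, 1, 3]
    - [2, 2, 0]
    - [2, 2, 0]
    - [3, 2, 0]
    - [3, 2, 0]
    - [3, 2, 0]
    - [3, 2, 0]
    - [3, 2, 0]
    - [3, 2, 0]
  rotation:
    - [0, 0, 0.12]
    - [0, 0, 0.12]
    - [0, 0, 0.12]
    - [0, 0, 0.12]
    - [0, 0, 0.12]
    - [0, 0, 0.12]
    - [0, 0, 0.12]
    - [0, 0, 0.12]
    - [0, 0, 0.12]
    - [0, 0, 0.12]
    - [0, 0, 0.12]
    - [0, 0, 0.12]
  claw: [8, 8, 8, 8, 8, 8, 8, 8, 8, 8, 8, 8]
  squeeze: 60

```text
time_s: 1.2
position: [0.3904, -0.3498, 0.3536]
tool_rot: [[-0.009, 0.978, 0.209], [-0.004, 0.209, -0.978], [-1.0, -0.01, 0.002]]
ft_force: [-0.3, -1.1, 0.0]
grip_width: 0.08
```

Request:
play_rows:
  travel:
    - [1.2, 1.2, 0]
    - [1.2, 1.2, 0]
    - [1.2, 1.2, 0]
    - [1.2, 1.2, 0]
    - [1.2, 1.2, 0]
    - [1.2, 1.2, 0]
    - [1.2, 1.2, 0]
    - [1.2, 1.2, 0]
    - [1, 1.2, 0]
    - [1, 1.2, 0]
    - [1, 1, -1]
    - [0, 0, -2]
  rotation:
    - [0, 0, 0.12]
    - [0, 0, 0.12]
    - [0, 0, 0.12]
    - [0, 0, 0.12]
    - [0, 0, 0.12]
    - [0, 0, 0.12]
    - [0, 0, 0.12]
    - [0, 0, 0.12]
    - [0, 0, 0.12]
    - [0, 0, 0.12]
    - [-0.012, -0.12, 0]
    - [-0.012, -0.12, 0]
  claw: [8, 8, 8, 8, 8, 8, 8, 8, 8, 8, 8, 8]

```text
time_s: 2.2
position: [0.5302, -0.2075, 0.3232]
tool_rot: [[0.238, 0.1, 0.966], [-0.032, 0.995, -0.095], [-0.971, -0.009, 0.24]]
ft_force: [1.4, -0.3, 0.2]
grip_width: 0.08
```

```bash
python3 -c "
from h import *
go(GW+.08*NW)"
```

```text
dpos cm [ -1.3606  -0.9092 -13.1528] rotvec [-0.0054 -0.1421  0.0013] t 2.2 q [ -36.333    14.9062   70.7268    6.6443   82.1735 -120.8575] F [ 1.3564 -0.3221  0.23  ] w 0.07995839878330536
```

Request:
play_rows:
  travel:
    - [-0.5, -0.3, -3]
    - [-0.5, -0.3, -3]
    - [-0.4, -0.3, -3]
    - [0, 0, -2.5]
    - [0, 0, -1.5]
    - [0, 0, 0]
  rotation:
    - [0, -0.07, 0]
    - [0, -0.07, 0]
    - [0, 0, 0]
    - [0, 0, 0]
    - [0, 0, 0]
    - [0, 0, 0]
  claw: [6, 6, 6, 6, 6, 6]

```text
time_s: 2.7
position: [0.511, -0.2129, 0.1859]
tool_rot: [[0.38, 0.103, 0.919], [-0.034, 0.995, -0.097], [-0.924, 0.006, 0.381]]
ft_force: [-0.5, 1.4, 0.9]
grip_width: 0.06
```

```bash
python3 -c "
from h import *
go(GW+.08*NW); go(GW-.017*NW)
crop('scene',130,95,130,120,5,'s2.png'); crop('top',270,130,90,90,6,'t2.png')"
```

```text
dpos cm [ 0.5571 -0.3647  0.5706] rotvec [-0.0049  0.0078  0.0037] t 2.7 q [ -41.0589   16.6788   94.0783   16.5121   51.9515 -133.3259] F [-0.4809  1.3886  0.8536] w 0.06001143805671017
dpos cm [ 4.1728 -0.7256 -8.4231] rotvec [-0.0049  0.0078  0.0037] t 2.7 q [ -41.0589   16.6788   94.0783   16.5121   51.9515 -133.3259] F [-0.4809  1.3886  0.8536] w 0.06001143805671017
```

View pics/s2.png

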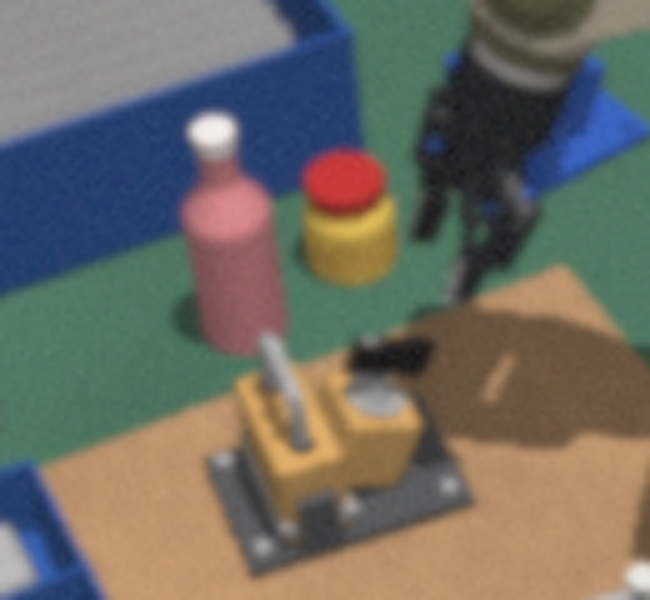

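View pics/t2.png

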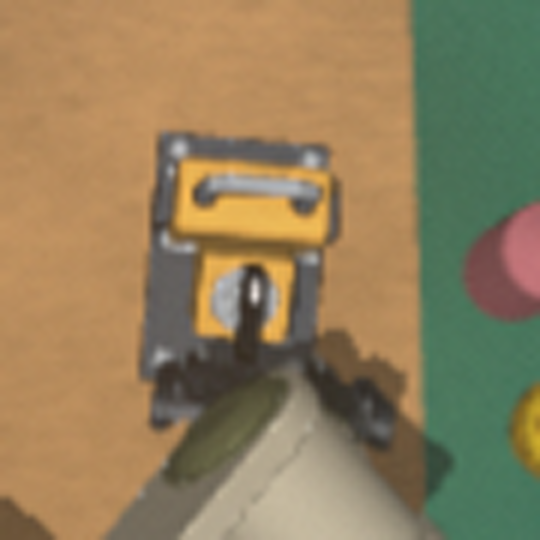

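Scene crop: the gripper is poised to the right of the key bar at (395,352), and the path down is clear. In the top view the bar (248,310) lies between the fingers.

Request:
play_rows:
  travel:
    - [0.5, -0.3, 0.4]
    - [0, 0, 0]
    - [0.9, -0.1, -2.2]
    - [0.9, -0.1, -2.2]
    - [0.9, -0.1, -2.2]
    - [0.4, 0, -1.1]
    - [0, 0, 0]
  rotation:
    - [-0.005, 0.008, 0]
    - [0, 0, 0]
    - [0, 0, 0]
    - [0, 0, 0]
    - [0, 0, 0]
    - [0, 0, 0]
    - [0, 0, 0]
  claw: [6, 6, 6, 6, 6, 6, 6]

```text
time_s: 3.38
position: [0.5544, -0.2226, 0.1247]
tool_rot: [[0.392, 0.101, 0.914], [-0.053, 0.995, -0.088], [-0.918, -0.014, 0.396]]
ft_force: [0.0, -0.3, 0.2]
grip_width: 0.0597
```

```bash
python3 -c "
from h import *
go(GW-.017*NW)
crop('scene',160,110,90,90,6,'s3.png'); crop('top',270,130,90,90,6,'t3.png')"
```

```text
dpos cm [-0.1646  0.2402 -2.3019] rotvec [0.0165 0.0212 0.002 ] t 3.3833 q [ -38.3449   24.747    93.4866   17.281    42.7309 -133.4663] F [ 0.0403 -0.3473  0.1908] w 0.05973049405507138
```

View pics/s3.png

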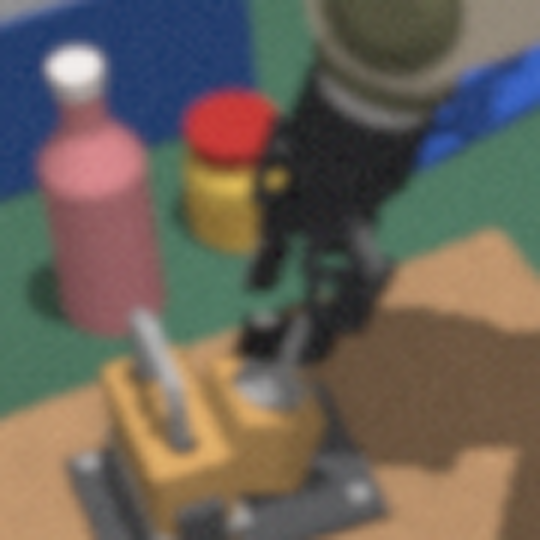

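The fingers are coming down around the bar (265,335) with no contact force.

Request:
play_rows:
  travel:
    - [-0.3, 0.1, -0.6]
    - [0, 0.1, -0.6]
    - [0.1, 0.1, -0.6]
    - [0.1, 0, -0.5]
    - [0, 0, 0]
  rotation:
    - [0.008, 0.01, 0]
    - [0.008, 0.01, 0]
    - [0, 0, 0]
    - [0, 0, 0]
    - [0, 0, 0]
  claw: [6, 6, 6, 6, 6]

```text
time_s: 3.9
position: [0.5538, -0.2207, 0.1065]
tool_rot: [[0.379, 0.102, 0.92], [-0.043, 0.995, -0.093], [-0.924, -0.004, 0.382]]
ft_force: [0.5, -0.4, -0.7]
grip_width: 0.0598
```

```bash
python3 -c "
from h import *
go(GW-.017*NW)"
```

```text
dpos cm [-0.1065  0.0544 -0.4785] rotvec [0.0051 0.0072 0.0026] t 3.9 q [ -38.2188   26.3375   94.204    17.6613   41.4771 -133.8537] F [ 0.5267 -0.4183 -0.6524] w 0.05984797162876101
```

Request:
play_rows:
  travel:
    - [-0.1, 0.05, -0.4]
    - [-0.05, 0, -0.1]
    - [0, 0, 0]
    - [0, 0, 0]
    - [0, 0, 0]
    - [0, 0, 0]
    - [0, 0, 0]
    - [0, 0, 0]
  rotation:
    - [0.005, 0.007, 0]
    - [0, 0, 0]
    - [0, 0, 0]
    - [0, 0, 0]
    - [0, 0, 0]
    - [0, 0, 0]
    - [0, 0, 0]
    - [0, 0, 0]
  claw: [6, 4, 3, 2, 1, 0.5, 0.5, 0.5]
  squeeze: 50

```text
time_s: 4.57
position: [0.5521, -0.2196, 0.1011]
tool_rot: [[0.372, 0.102, 0.923], [-0.037, 0.995, -0.095], [-0.927, 0.001, 0.374]]
ft_force: [0.6, 1.2, -2.1]
grip_width: 0.0115
```

```bash
python3 -c "
from h import *
go(GW-.017*NW); print(env.observe()['wrist_torque'])
crop('scene',160,110,90,90,6,'s4.png')"
```

```text
dpos cm [ 0.0615 -0.0528  0.0629] rotvec [-0.0011 -0.0006  0.0022] t 4.5667 q [ -38.248    26.7504   94.452    17.7192   41.4086 -133.961 ] F [ 0.5707  1.2358 -2.0951] w 0.011529740582940675
[ 0.0335  0.178  -0.0682]
```

View pics/s4.png

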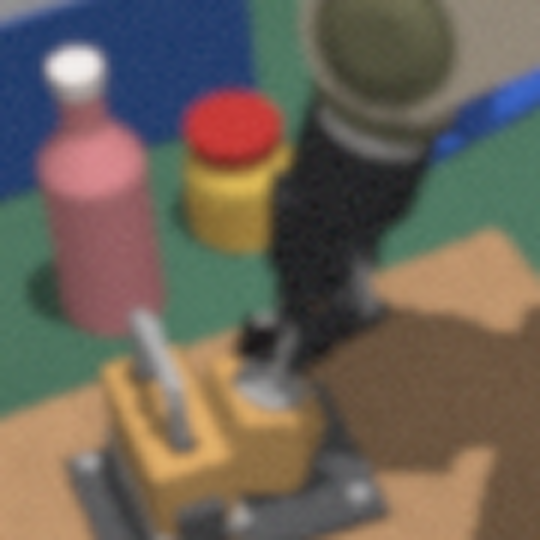

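The grip width is 11.5 mm, which matches the 12 mm bar, and forces are low. Now I turn clockwise about the key axis.

Request:
play_rows:
  travel:
    - [0, 0, 0]
    - [0, 0, 0]
    - [0, 0, 0]
    - [0, 0, 0]
    - [0, 0, 0]
    - [0, 0, 0]
  rotation:
    - [0.037, -0.004, -0.093]
    - [0.037, -0.004, -0.093]
    - [0.037, -0.004, -0.093]
    - [0.037, -0.004, -0.093]
    - [0.037, -0.004, -0.093]
    - [0.037, -0.004, -0.093]
  claw: [0.5, 0.5, 0.5, 0.5, 0.5, 0.5]

```text
time_s: 5.12
position: [0.5528, -0.2179, 0.1012]
tool_rot: [[0.374, 0.62, 0.689], [-0.037, 0.753, -0.657], [-0.927, 0.221, 0.305]]
ft_force: [2.5, 2.0, 0.7]
grip_width: 0.0114
```

```bash
python3 -c "
from h import *
go(GW-.017*NW); print(env.observe()['wrist_torque']@NW)"
```

```text
dpos cm [-0.0035 -0.2211  0.0442] rotvec [-0.2339  0.0248  0.5796] t 5.1167 q [-38.0895  26.7051  94.5508  17.836   41.2328 -98.2145] F [2.5397 2.0163 0.7042] w 0.01136142145555757
0.15967661120189092
```

Request:
play_rows:
  travel:
    - [0, -0.1, 0]
    - [0, -0.05, 0]
    - [0, 0, 0]
    - [0, 0, 0]
    - [0, 0, 0]
    - [0, 0, 0]
  rotation:
    - [0.037, -0.004, -0.093]
    - [0.037, -0.004, -0.093]
    - [0.037, -0.004, -0.093]
    - [0.037, -0.004, -0.093]
    - [0.037, -0.004, -0.093]
    - [0.026, -0.003, -0.065]
  claw: [0.5, 0.5, 0.5, 0.5, 0.5, 0.5]

```text
time_s: 5.62
position: [0.5542, -0.2169, 0.1018]
tool_rot: [[0.378, 0.899, 0.221], [-0.037, 0.253, -0.967], [-0.925, 0.357, 0.129]]
ft_force: [2.0, 2.0, -0.1]
grip_width: 0.0112
```

```bash
python3 -c "
from h import *
go(GW-.017*NW); print(env.observe()['wrist_torque']@NW)
crop('scene',160,100,90,90,6,'s5.png')"
```

```text
dpos cm [-0.1456 -0.3252 -0.0092] rotvec [-0.4587  0.0503  1.1323] t 5.6167 q [-37.9449  26.6909  94.5413  17.9926  41.0563 -63.9773] F [ 1.9908  1.9849 -0.0839] w 0.011208473055843337
0.22514610380598404
```

View pics/s5.png

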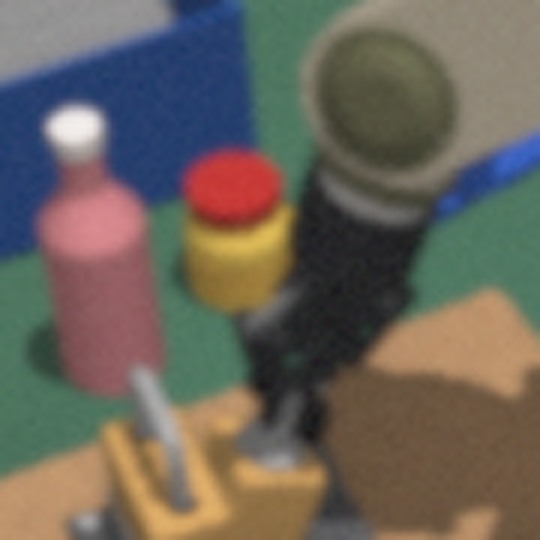

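Tool angle is 1.22 rad, but the shackle tip at (140,370) has hardly risen yet. I'll keep turning to the stop.

Request:
play_rows:
  travel:
    - [-0.05, -0.1, 0]
    - [0, -0.1, 0]
    - [0, 0, 0]
  rotation:
    - [0.019, -0.002, -0.046]
    - [0.019, -0.002, -0.046]
    - [0.019, -0.002, -0.046]
  claw: [0.5, 0.5, 0.5]
  squeeze: 70

```text
time_s: 5.92
position: [0.5543, -0.2168, 0.102]
tool_rot: [[0.377, 0.921, 0.095], [-0.035, 0.116, -0.993], [-0.925, 0.371, 0.076]]
ft_force: [0.8, -1.0, -1.9]
grip_width: 0.0112
```

```bash
python3 -c "
from h import *
go(GW-.017*NW); print(env.observe()['wrist_torque']@NW)
crop('scene',160,100,90,90,6,'s6.png')"
```

```text
dpos cm [-0.1538 -0.3361 -0.036 ] rotvec [-0.5127  0.0531  1.261 ] t 5.9167 q [-37.9788  26.6946  94.4535  18.0794  41.2759 -56.0581] F [ 0.7987 -1.0329 -1.8586] w 0.011170862085649862
3.384951335197833
```

View pics/s6.png

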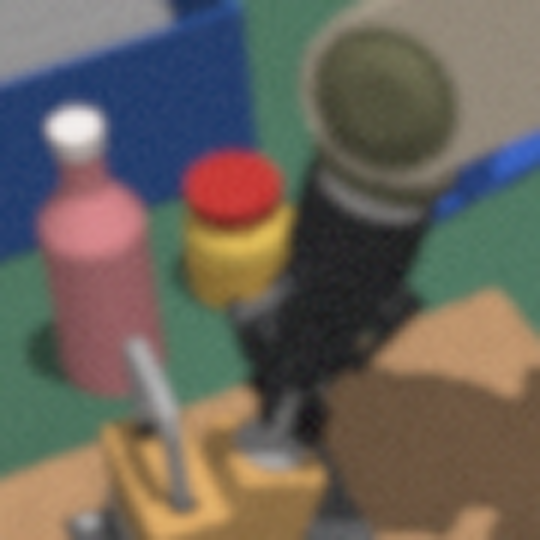

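The axis torque rose to 3.4 N m, so the key is at its stop, and the shackle has sprung up (tip now at (135,340)). I'll hold briefly, then release.

Request:
play_rows:
  travel:
    - [0, 0, 0]
    - [0, 0, 0]
    - [0, 0, 0]
    - [0, 0, 0]
    - [0, 0, 0]
    - [0, 0, 0]
    - [0, 0, 0]
    - [0, 0, 0]
    - [0, 0, 0]
    - [0, 0, 0]
    - [0, 0, 0]
    - [0, 0, 0]
  rotation:
    - [0.004, 0, -0.01]
    - [0.004, 0, -0.01]
    - [0, 0, 0]
    - [0, 0, 0]
    - [0, 0, 0]
    - [0, 0, 0]
    - [0, 0, 0]
    - [0, 0, 0]
    - [0, 0, 0]
    - [0, 0, 0]
    - [0, 0, 0]
    - [0, 0, 0]
  claw: [0.5, 0.5, 0.5, 7.3, 7.3, 7.3, 7.3, 7.3, 7.3, 7.3, 7.3, 7.3]

```text
time_s: 6.97
position: [0.5542, -0.2196, 0.1021]
tool_rot: [[0.379, 0.923, 0.064], [-0.037, 0.085, -0.996], [-0.925, 0.375, 0.066]]
ft_force: [0.5, 0.4, -0.1]
grip_width: 0.0731
```

```bash
python3 -c "
from h import *
go(GW-.017*NW); print(env.observe()['wrist_torque']@NW)
crop('scene',160,100,90,90,6,'s7.png'); crop('top',270,130,90,90,6,'t7.png')"
```

```text
dpos cm [-0.1409 -0.0583 -0.0452] rotvec [-0.524   0.0577  1.2903] t 6.9667 q [-38.2246  26.7316  94.4127  18.1878  41.1596 -54.5565] F [ 0.5077  0.4471 -0.0863] w 0.07310277283172857
-0.014619682573499642
```

View pics/s7.png

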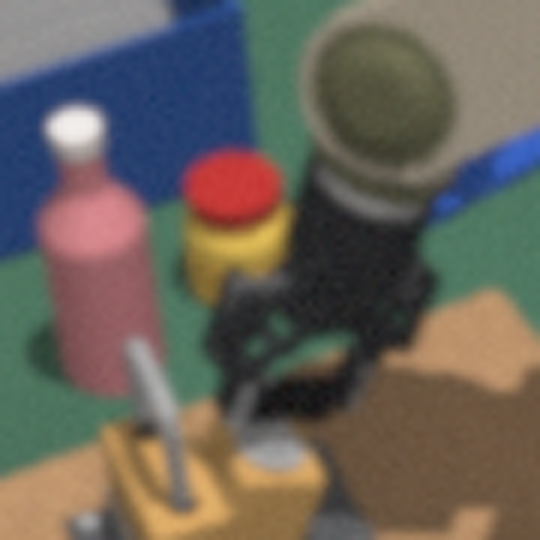

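The key bar is back home at (305,395) between the open fingers, the shackle is still up, and force is about zero. I back out along the key axis.

Request:
play_rows:
  travel:
    - [-0.4, 0, 0.9]
    - [-0.7, 0.1, 1.8]
    - [-0.9, 0.1, 2.3]
    - [-0.9, 0.1, 2.3]
    - [-0.9, 0.1, 2.3]
    - [-0.9, 0.1, 2.3]
    - [-0.9, 0.1, 2.3]
    - [0, 0, 3]
    - [0, 0, 0]
  rotation:
    - [0, 0, 0]
    - [0, 0, 0]
    - [0, 0, 0]
    - [0, 0, 0]
    - [0, 0, 0]
    - [0, 0, 0]
    - [0, 0, 0]
    - [0, 0, 0]
    - [0, 0, 0]
  claw: [7.3, 7.3, 7.3, 7.3, 7.3, 7.3, 7.3, 7.3, 7.3]

```text
time_s: 7.82
position: [0.4918, -0.2113, 0.2856]
tool_rot: [[0.378, 0.924, 0.064], [-0.038, 0.084, -0.996], [-0.925, 0.374, 0.067]]
ft_force: [0.6, 0.3, 0.5]
grip_width: 0.0729
```

```bash
python3 -c "
from h import *
P=W(.03,0,.175); Xd=np.array([0,0,-1.]); Yd=RL@np.array([1.,0,0]); R=np.c_[Xd,Yd,np.cross(Xd,Yd)]
go(P+[0,0,.06],R); print(P)
crop('scene',160,130,90,90,6,'s8.png'); crop('top',285,145,52,56,10,'t8.png')"
```

```text
dpos cm [13.2392 -1.5959 -5.057 ] rotvec [ 0.0733  0.3831 -0.1742] t 7.8167 q [-42.4386   9.407   86.1008  14.2682  66.9212 -50.4324] F [0.6209 0.321  0.5092] w 0.07288707303271819
[ 0.6242 -0.2273  0.175 ]
```

View pics/s8.png

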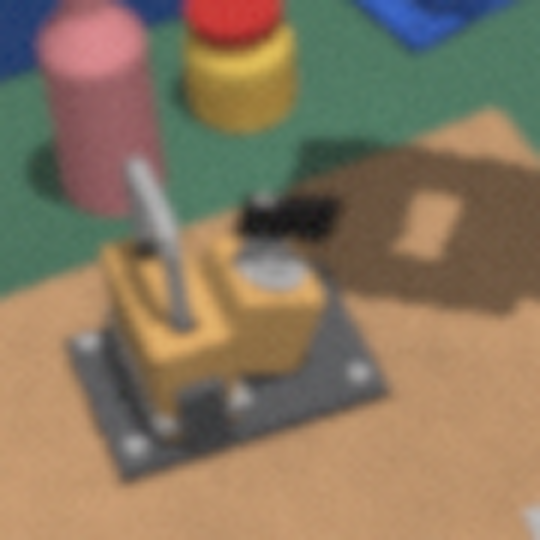

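View pics/t8.png

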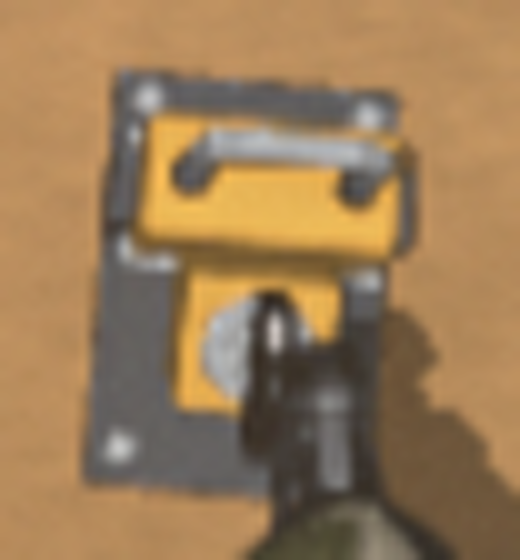

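The shackle is up and the key is home. I check the crown position from the top view at (292,148), then align above it with the tool vertical and the fingers shut.

```bash
python3 -c "
from h import *
print(plane('top',[((295.5)/10-.5+285,(149.5)/10-.5+145)],.173), tri((150/6-.5+160,199/6-.5+130),((295.5)/10-.5+285,(149.5)/10-.5+145)))"
```

```text
[[ 0.6237 -0.2249  0.173 ]] (array([ 0.6254, -0.2261,  0.1682]), np.float64(0.0020457821573293656))
```

Request:
play_rows:
  travel:
    - [1, 0, 0]
    - [2, -0.2, 0]
    - [2, -0.2, 0]
    - [2, -0.3, 0]
    - [2, -0.3, 0]
    - [2, -0.3, 0]
    - [2, -0.3, 0]
    - [0, 0, 0]
  rotation:
    - [0.018, 0.096, -0.044]
    - [0.018, 0.096, -0.044]
    - [0.018, 0.096, -0.044]
    - [0.018, 0.096, -0.044]
    - [0, 0, 0]
    - [0, 0, 0]
    - [0, 0, 0]
    - [0, 0, 0]
  claw: [0, 0, 0, 0, 0, 0, 0, 0]
  squeeze: 40

```text
time_s: 8.58
position: [0.6215, -0.2232, 0.2681]
tool_rot: [[-0.045, 0.992, -0.115], [0.015, -0.115, -0.993], [-0.999, -0.046, -0.01]]
ft_force: [-0.5, 0.1, -0.3]
grip_width: -0.0001
```

```bash
cat >> h.py <<'E'
CP=W(.03,0,.175); Xd=np.array([0,0,-1.]); Yd=RL@np.array([1.,0,0]); RD=np.c_[Xd,Yd,np.cross(Xd,Yd)]
E
python3 -c "
from h import *
go(CP,RD)"
```

```text
dpos cm [ 0.2608 -0.4053 -9.3147] rotvec [-0.0145 -0.045   0.0159] t 8.5833 q [-29.7908  33.9666  47.561   -0.5491 101.1252 -23.2717] F [-0.5435  0.0568 -0.3484] w -7.223049327820945e-05
```

Request:
play_rows:
  travel:
    - [0.1, -0.2, -2]
    - [0.1, -0.1, -2.2]
    - [0.1, 0, -2]
    - [0, 0, -1.2]
    - [0, 0, -0.7]
    - [0, 0, 0]
  rotation:
    - [-0.014, -0.045, 0.016]
    - [0, 0, 0]
    - [0, 0, 0]
    - [0, 0, 0]
    - [0, 0, 0]
    - [0, 0, 0]
  claw: [0, 0, 0, 0, 0, 0]

```text
time_s: 9.08
position: [0.6224, -0.2248, 0.176]
tool_rot: [[-0.008, 0.995, -0.097], [0.006, -0.097, -0.995], [-1.0, -0.008, -0.005]]
ft_force: [1.2, -0.4, 3.1]
grip_width: 0.0
```

```bash
python3 -c "
from h import *
go(CP,RD)
crop('scene',160,100,90,90,6,'s9.png'); crop('top',270,130,90,90,6,'t9.png')"
```

```text
dpos cm [ 0.178  -0.2506 -0.1004] rotvec [-0.0056 -0.0078 -0.0026] t 9.0833 q [-30.1072  35.6546  59.3192   0.0547  85.5748 -24.5628] F [ 1.1826 -0.4374  3.0501] w 3.213455170491824e-05
```

View pics/s9.png

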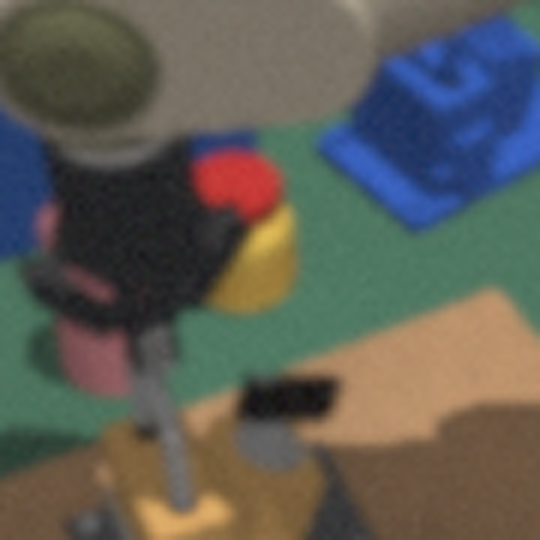

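The fingertips are resting on the crown (z 0.176, 3 N). I press down slowly.

Request:
play_rows:
  travel:
    - [0, -0.05, -0.25]
    - [0, -0.05, -0.25]
    - [0, 0, -0.25]
    - [0, 0, -0.25]
    - [0, 0, -0.25]
    - [0, 0, -0.25]
  rotation:
    - [0, 0, 0]
    - [0, 0, 0]
    - [0, 0, 0]
    - [0, 0, 0]
    - [0, 0, 0]
    - [0, 0, 0]
  claw: [0, 0, 0, 0, 0, 0]

```text
time_s: 9.68
position: [0.6231, -0.2255, 0.1675]
tool_rot: [[-0.001, 0.995, -0.096], [0.002, -0.096, -0.995], [-1.0, -0.001, -0.002]]
ft_force: [-1.2, 2.4, 4.5]
grip_width: 0.0001
```

Request:
play_rows:
  travel:
    - [0, 0, -0.2]
    - [0, 0, -0.2]
    - [0, 0, -0.2]
  rotation:
    - [0, 0, 0]
    - [0, 0, 0]
    - [0, 0, 0]
  claw: [0, 0, 0]

```text
time_s: 9.93
position: [0.6233, -0.2256, 0.1632]
tool_rot: [[0.002, 0.995, -0.096], [0.001, -0.096, -0.995], [-1.0, 0.002, -0.001]]
ft_force: [-5.9, 4.5, 13.5]
grip_width: 0.0003
```

Request:
play_rows:
  travel:
    - [0, 0, -0.25]
    - [0, 0, -0.25]
    - [0, 0, -0.25]
    - [0, 0, -0.25]
  rotation:
    - [0, 0, 0]
    - [0, 0, 0]
    - [0, 0, 0]
    - [0, 0, 0]
  claw: [0, 0, 0, 0]

```text
time_s: 10.27
position: [0.6234, -0.2256, 0.1605]
tool_rot: [[0.008, 0.995, -0.095], [-0.003, -0.095, -0.995], [-1.0, 0.008, 0.003]]
ft_force: [-5.4, 3.4, 18.0]
grip_width: 0.0
```

Request:
play_rows:
  travel:
    - [0, 0, -0.25]
    - [0, 0, -0.25]
    - [0, 0, -0.25]
  rotation:
    - [0, 0, 0]
    - [0, 0, 0]
    - [0, 0, 0]
  claw: [0, 0, 0]

```text
time_s: 10.52
position: [0.6234, -0.2256, 0.1594]
tool_rot: [[0.013, 0.995, -0.095], [-0.007, -0.095, -0.995], [-1.0, 0.013, 0.006]]
ft_force: [-6.7, 4.1, 19.7]
grip_width: 0.0001
```

The arm yields about 1 mm per 8 N, so I step up the command moderately.

Request:
play_rows:
  travel:
    - [0, 0, -0.32]
    - [0, 0, -0.35]
    - [0, 0, -0.35]
    - [0, 0, -0.35]
  rotation:
    - [0, 0.005, 0]
    - [0, 0.005, 0]
    - [0, 0, 0]
    - [0, 0, 0]
  claw: [0, 0, 0, 0]

```text
time_s: 10.85
position: [0.6231, -0.2255, 0.1512]
tool_rot: [[0.007, 0.995, -0.095], [-0.011, -0.094, -0.995], [-1.0, 0.008, 0.01]]
ft_force: [-3.5, 2.5, 8.0]
grip_width: 0.0001
```

Request:
play_rows:
  travel:
    - [0, 0, -0.35]
    - [0, 0, -0.35]
    - [0, 0, -0.35]
  rotation:
    - [0, 0, 0]
    - [0, 0, 0]
    - [0, 0, 0]
  claw: [0, 0, 0]

```text
time_s: 11.1
position: [0.6236, -0.2256, 0.1495]
tool_rot: [[0.014, 0.995, -0.094], [-0.016, -0.094, -0.995], [-1.0, 0.015, 0.014]]
ft_force: [-10.9, 5.5, 26.1]
grip_width: 0.0
```

Force fell to 8 N at z 0.151 (the pawl snapping over) and then rose to 26 N at the bottom, so it should have clicked. I lift off and check.

Request:
play_rows:
  travel:
    - [0, 0, -0.35]
    - [0, 0, 0.3]
    - [0, 0, 0.5]
    - [0, 0, 1.5]
    - [0, 0, 3]
    - [0, 0, 3]
    - [-2, 0, 3]
    - [-3, 0, 3]
    - [-3, 0, 3]
    - [-3, 0, 0]
    - [-3, 0, 0]
    - [-3, 0, 0]
  rotation:
    - [0, 0, 0]
    - [0, 0, 0]
    - [0, 0, 0]
    - [0, 0, 0]
    - [0, 0, 0]
    - [0, 0, 0]
    - [0, 0, 0]
    - [0, 0, 0]
    - [0, 0, 0]
    - [0, 0, 0]
    - [0, 0, 0]
    - [0, 0, 0]
  claw: [0, 0, 0, 0, 0, 0, 0, 0, 0, 0, 0, 0]

```text
time_s: 12.1
position: [0.4502, -0.2268, 0.3221]
tool_rot: [[0.011, 0.996, -0.092], [-0.018, -0.092, -0.996], [-1.0, 0.013, 0.017]]
ft_force: [-0.3, -0.6, 0.7]
grip_width: -0.0001
```

```bash
python3 -c "
from h import *
go(CP,RD)
crop('scene',160,130,90,90,6,'s10.png'); crop('top',285,145,52,56,10,'t10.png')
cv2.imwrite('pics/full10.png',env.get_image('scene')[:,:,::-1])"
```

```text
dpos cm [ 17.3949  -0.049  -14.7066] rotvec [ 0.0185  0.011  -0.0076] t 12.1 q [-40.0049  13.6825  71.3843  -0.4024  93.7675 -34.769 ] F [-0.273  -0.5748  0.7333] w -0.00014394733815494343
```

View pics/s10.png

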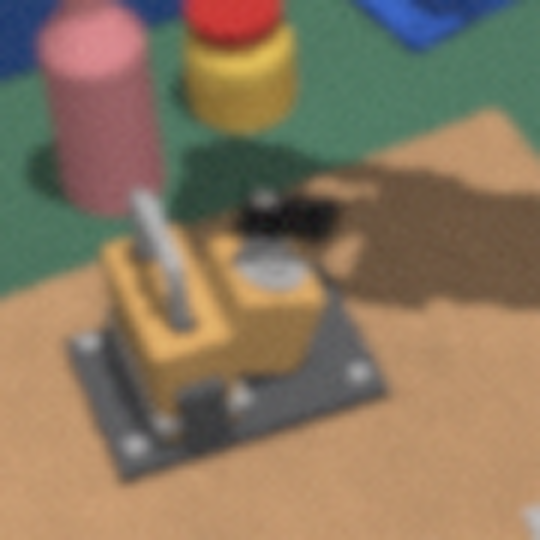

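View pics/full10.png

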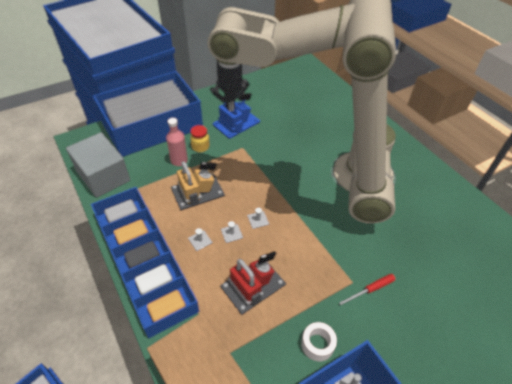

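The shackle tip is at (140,195). That matches the starting locked height of about 198; open was 165. As a last check I compare this picture with the first one.

```bash
python3 -c "
from h import *
a=cv2.imread('pics/scene0.png')[130:220,160:250];b=env.get_image('scene')[130:220,160:250,::-1]
c=cv2.resize(np.hstack([a,b]),None,fx=4,fy=4,interpolation=cv2.INTER_CUBIC);cv2.imwrite('pics/cmp.png',c)
A=cv2.imread('pics/scene0.png')[155:185,175:200];B=env.get_image('scene')[155:185,175:200,::-1]
print(cv2.phaseCorrelate(A.mean(2),B.mean(2)), np.abs(A.astype(int)-B).mean())"
```

```text
((0.8842369402558905, 0.20036393574758016), 0.6960061747067221) 11.866222222222222
```

View pics/cmp.png

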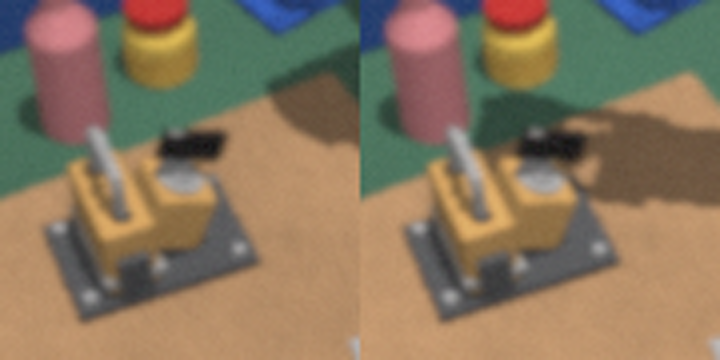

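Before and after match: shackle tip at (93,127) against (93,128), key home, thermos and jar unmoved. I'm handing in.

```bash
python3 -c "
from rig import env
print(env.close_job())"
```

```text
the job is handed in; nothing more can be done
None
```

I turned the brass padlock's key to its stop, let it spring home, and pressed the shackle down until it locked. The job is handed in at about 12 s of the 54 s allowed; the hand-in gave no verdict.

- **Key:** I gripped the bar at 11.5 mm and turned it clockwise. Axis torque jumped to 3.4 N m at the stop and the shackle sprang up in the picture. When I opened the fingers to 73 mm, the key went home and the measured force was near zero.
- **Shackle:** I pressed straight down with the fingers shut. Force rose to about 20 N, dropped to 8 N as the pawl snapped over, then read 26 N at the bottom. The highest reading was 26 N, but forces were read only at the end of each move, so peaks in between were not seen.
- **Last checks:** With the arm withdrawn, the shackle tip is within 1 px of its starting locked position. The key is home, and the thermos, jar, brackets, red lock and other things look unmoved. An automatic image comparison was inconclusive, showing a 0.9 px sideways shift and 0.2 px vertically, probably because the arm's shadow had moved. I relied on the side-by-side pictures instead.

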